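# Slide a carton onto the bench scale between its guide rails and weigh it

## Robot

A 7-joint arm with a two-finger parallel gripper is mounted at the origin on the work surface. World frame = base frame: x ahead of the robot, y to its left, z up, the work surface at z = 0. Lengths are in mm, angles in rad, forces in N, time in s.
With the tool pointing down it reaches from about 400 to 850 mm from the base axis. Payload 4.4 kg.
Tool frame: the origin (TCP) lies at the very end of the fingers, on their centre line; the grasp point (between the pads) lies env.tcp_to_grasp behind it (env.tcp_to_grasp is the distance from the TCP to the grasp point, in mm); z points along the fingers, y is the line along which they close (so a half turn about z gives the same grasp; the last joint's range is limited). The gripper opens to 94 mm and grips with 3 to 60 N. Pads are 16 mm wide; open, the fingers measure 119 mm over their backs; the gripper's body (75 mm by 177 mm) begins 78 mm behind the grasp point.
Start: joints at [1.145, 0.628, 0.038, 1.517, -0.027, 0.996, -0.02], TCP at [228.886, -608.383, 205.478] pointing down, gripper open.
Joint ranges: [-3.06, 3.06], [-0.37, 2.12], [-1.25, 1.32], [0.18, 2.47], [-1.1, 4.24], [0.23, 1.98], [-2.94, 2.94]. Speed limits (rad/s): [2.57, 2.57, 3.14, 3.14, 3.14, 3.14, 3.14].

## Interface

Orientations are given as a rotation vector (axis times angle).
In Python, from bench import env gives the robot as it stands. The module is installed in compiled form; this text tells all that it offers.
- The arm moves only by the tool servo_tool, never from a script. Its argument "series" is one flat list of numbers, 4 for each row, row after row: the shift along the world's x, y, z each as a share of 0.5 m, from -1 to 1, then the turn about the world's z as a share of 90 degrees, from -1 to 1. A call has 1 to 20 rows; each row shifts and turns the commanded pose from where the row before left it; what a row does not reach is not made up. A row lasts 1/12 s, in which the tool goes at most 41.7 mm and 7.16 degrees, less where a joint would pass 70% of its speed; a pose out of reach is approached as far as the arm can. A call with a number of a shift or a turn outside -1 to 1 is refused whole. A call with a gripper value outside its range is refused whole. "hand" is the closure, from -1 (fully open) to 1 (shut), set as the call begins (left out, the last holds). The fingers move at their own pace and stop on an object; "newtons" is the grip in N (left out, the last holds). Time passes only in rows, so rows that do not move let the fingers close. It gives the time, the measured TCP pose, the force, the opening and the grip force at its end, in the units of the state.
- env.sense(): the state, without advancing time (a new reading comes with each control period).
- env.get_image(name): name is "side" or "top" or "wrist"; returns the picture (480x640x3 uint8, red, green, blue); there is no depth.
- env.camera_info(name): a dict with "K" (3x3 intrinsics, pixels), "origin" and "rotation" of the camera in the world; the wrist camera has in their place "tool_from_camera" (4x4, takes a point from camera to tool coordinates, whose origin is the TCP and whose axes are the flange's). Camera axes: x right, y up, looking along -z (the intrinsics and any distortion apply to the point x, -y, -z); pixel columns grow to the right and rows downward; lengths in mm; the calibration is good to about 2 mm. The wrist camera is an equidistant fisheye: a pixel r from the principal point sees the ray r / f radians off the axis. A picture is of the moment at which its call begins: read the wrist's pose just before it. camera_info takes no time and is no camera call.
- env.hand_in(): hands the job in; it is judged then, once.
Trained networks look in the newest picture that a camera, given by its name, has taken for a name from the list of things; names that differ only in an ending like _2 or _b are one class to them, and where a whole thing is asked for, a point or a joint stands for the part that bears it (a point fixed in the world has none). Each returns a list of dicts, best first, with "conf" (0 to 1); they miss things now and then, are a little off and sometimes report something else, mostly with a low value. They report only what shows in the picture. A call takes as long as a camera call. They do not tell look-alikes from the thing itself.
- env.spot_in(thing, camera): "bbox" ([left, top, right, bottom] in pixels, round what is visible of it).
- env.outline_of(thing, camera): "region" (480x640 bool, what is visible of it) and "bbox" ([left, top, right, bottom] in pixels, round what is visible of it).
- env.place_of(thing, camera): "pixel" ([column, row] in pixels: a listed point, or the origin of a listed thing).
The state is a dict: "time": time; "q": joint angles; "dq": joint speeds; "effort": joint torques, N m; "eef_pos": TCP position; "ee_rot": TCP orientation; "contact_force": force on the tool from outside, world axes, zero at the start; "moment": the same for the moment, N m; "opening": opening from 0.0 (shut) to 1.0 (fully open); "grasp_force": force on a finger pad.
Only numpy, scipy, OpenCV 4.12 (cv2) and the standard library are available. Lean on these libraries where they do the work, as an engineer would, in place of code of your own. Each camera call takes 0.05 s, during which the arm holds its last target. There are 200 camera calls.

## Task

Push the taped cardboard carton along the scale's lane, between the two yellow guide rails, until it stands straight and wholly on the green weighing plate, then press the red button on the grey terminal right down and let it come up again. Only push the carton with your fingers, never lift or tip it, and let nothing (neither the carton nor you) touch either rail; it may have to be lined up before it goes in. Do not press the button before the carton is in place, and leave the ornaments and packing things standing around as they are.

Things in the scene. Friction and masses are not known exactly. Their poses are not given: they have to be found in the camera images.
- lane: Low fixed bench-scale deck, 495 x 180 mm, smooth and level, top 12 mm above the table. +x: the way the carton goes, +y: to the left, z up. Origin on the table surface on the lane's centre line. Deck from x = -280 to +215 mm; grey run-in without rails -280 to -60; yellow rails -60 to +205; green plate 0 to +190 mm, flush, filling the width between the rails.
- plate (a point): Centre of the green weighing plate (190 mm along the lane, 140 mm across), on its upper face, 12 mm above the table; at x = +95, y = 0 mm of the lane. Axes as the lane's.
- rail_left: Yellow guide rail on the lane's left (+y): 265 mm long, 12 mm wide, standing 25 mm above the deck (top 37 mm above the table). Its inner face is 70 mm from the lane's centre line. Origin at the centre of its underside; x along the lane.
- rail_right: Yellow guide rail on the lane's right (-y), the same as the left one. The clear width between the rails is 140 mm.
- carton: Closed cardboard carton with a white tape strip along its top, 130 mm long (its x axis, along the lane), 110 mm wide (y), 80 mm high, about 0.3 to 0.65 kg, loose, sliding with friction. Origin at the centre of its underside. It starts on the grey run-in before the rails, somewhat off-centre and turned a little; the +x end goes first.
- weigh (a joint): Red push button of the terminal: 0 = up, 0.006 m = fully down; a spring of about 4 N at the bottom pushes it back up when released.
- weigh_top (a point): Centre of the red button's top face (button 32 mm across, pressed straight down). It stands 68 mm above the table on the grey terminal, a fixed block 90 x 100 x 50 mm just beyond the far end of the lane.
- lantern: Black wire garden lantern, 90 x 90 mm, 150 mm high (bystander, origin at the centre of its underside, leave it alone)
- lighthouse: Blue and white ceramic lighthouse, 80 mm across, 146 mm high (bystander, origin at the centre of its underside, leave it alone)
- parrot: Yellow parrot ornament on a wooden base, 120 x 42 mm, 67 mm high (bystander, origin at the centre of its underside, leave it alone)
- tape: Roll of amber packing tape lying flat, 100 mm across, 48 mm high (bystander, origin at the centre of its underside, leave it alone)
- pot: Small steel flower pot, 64 mm across, 55 mm high (bystander, origin at the centre of its underside, leave it alone)
- fish: Blue ceramic fish, 86 x 38 mm, 46 mm high (bystander, origin at the centre of its underside, leave it alone)
Mind the look-alikes: they are no part of the job. Leave any pink, purple or turquoise look-alike of the part that bears weigh alone.

How it is judged (in metres and radians):
On the way, in this order (a step that is already met when the one before it is completed fails the run):
1. the carton stands still, straight and wholly on the green plate (x of carton in the frame of plate between -0.03 and 0.03 m and y of carton in the frame of plate between -0.016 and 0.016 m and z of carton in the frame of plate between -0.004 and 0.004 m and angle between the x axis of carton and the x axis of lane, either way round below 0.17 rad and angle between carton's own z axis and vertical below 0.05 rad and linear speed of carton below 0.02 m/s and angular speed of carton below 0.1 rad/s), for 0.3 s.
2. the red button is pressed down with the carton on the plate (x of carton in the frame of plate between -0.03 and 0.03 m and y of carton in the frame of plate between -0.016 and 0.016 m and z of carton in the frame of plate between -0.004 and 0.004 m and angle between the x axis of carton and the x axis of lane, either way round below 0.17 rad and angle between carton's own z axis and vertical below 0.05 rad and value of joint weigh above 0.0045 m), for 0.05 s.
At the end, for the whole second after the job is handed in: The carton stands at rest, flat on the green plate: its centre within 30 mm of the plate's centre along the lane and 16 mm across, turned less than 0.17 rad from the lane, and the button is up again (below 1 mm) (all of step 1 and value of joint weigh below 0.001 m); the robot touches nothing.
It fails at once if something touches a guide rail (contact force between anything else and rail_left above 0.2 N or contact force between anything else and rail_right above 0.2 N).
It fails at once if the carton is lifted or tipped (z of carton in the frame of lane above 0.02 m or angle between carton's own z axis and vertical above 0.15 rad).
It fails at once if the button is pressed while the carton is not on the plate (value of joint weigh above 0.003 m and not (x of carton in the frame of plate between -0.03 and 0.03 m and y of carton in the frame of plate between -0.016 and 0.016 m and z of carton in the frame of plate between -0.004 and 0.004 m and angle between the x axis of carton and the x axis of lane, either way round below 0.17 rad and angle between carton's own z axis and vertical below 0.05 rad)).
It fails at once if a bystander is moved more than 20 mm or tipped over (distance of any of lantern, lighthouse, parrot, tape, pot, fish from where it was at the start of the episode above 0.02 m or angle between any of lantern, lighthouse, parrot, tape, pot, fish's own z axis and vertical above 0.3 rad).
It also fails if it takes over 72 s, if anything falls off the work surface, if the arm or the gripper's body presses on something with over 40 N, if the wrist force passes 120 N, or if a joint passes its speed limit or range.

## Working session

There is one attempt and no reset: what is moved stays moved. The work goes in short steps, Python scripts to look and compute and a tool call to move; the robot and the scene stay as the last step left them, time stands still between calls to the robot, and variables do not carry over. Pictures are saved under pics/ and viewed, at most 10 in all, crops included, and the job is handed in when it is done.

Besides the shell and the picture viewer there is one more tool, called after "Request:" as name(argument=value, ...) on one line, values as JSON. servo_tool: Moves the arm, as the interface text tells. Shift numbers are shares of 0.5 m and turn numbers shares of 90 degrees, none past 1 either way. Its arguments: {"type":"object","properties":{"series":{"type":"array","items":{"type":"number"}},"hand":{"type":"number"},"newtons":{"type":"number"}},"required":["series"]}

```bash
mkdir -p pics; cat > h.py <<'E'
import numpy as np, cv2
from bench import env
def ray(cam,px):
    i=env.camera_info(cam);K=np.array(i["K"]);R=np.array(i["rotation"]);o=np.array(i["origin"])
    d=np.linalg.inv(K)@np.array([px[0],px[1],1.]);return o,R@np.array([d[0],-d[1],-d[2]])
def onz(cam,px,z):
    o,d=ray(cam,px);return o+d*(z-o[2])/d[2]
def save(cam,n):
    im=env.get_image(cam);cv2.imwrite(f"pics/{n}.png",im[:,:,::-1]);return im
E
python3 - <<'E'
from h import *
np.set_printoptions(precision=1,suppress=True)
s=env.sense();print(s["time"],s["eef_pos"],s["ee_rot"],env.tcp_to_grasp)
save("top","top0");save("side","side0")
print({k:np.array(v) for k,v in env.camera_info("top").items() if not isinstance(v,str)})
for t,z in [("carton",0),("plate",12),("weigh_top",68),("rail_left",0),("rail_right",0),("lane",0),("lantern",0),("lighthouse",0),("parrot",0),("tape",0),("pot",0),("fish",0)]:
    for r in env.place_of(t,"top")[:3]:
        zz=12 if t in("carton","rail_left","rail_right") else z
        print(t,round(r["conf"],2),np.array(r["pixel"]),onz("top",r["pixel"],zz))
print(env.sense()["time"])
E
```

```text
0.0 [ 228.6 -607.8  204.6] [-3.1 -0.6  0. ] 18.8
{'K': array([[524.6,   0. , 313. ],
       [  0. , 524.6, 234.3],
       [  0. ,   0. ,   1. ]]), 'origin': array([ 486.6,   92.3, 1173.5]), 'rotation': array([ 0.1, -0.1, -1.6])}Traceback (most recent call last):
  File "<stdin>", line 9, in <module>
  File "h.py", line 7, in onz
    o,d=ray(cam,px);return o+d*(z-o[2])/d[2]
                                        ~^^^
IndexError: invalid index to scalar variable.
```

Rotation is a rotation vector.

```bash
sed -i 's/R=np.array(i\["rotation"\])/R=cv2.Rodrigues(np.array(i["rotation"],float))[0]/' h.py
python3 - <<'E'
from h import *
np.set_printoptions(precision=1,suppress=True)
for t,z in [("carton",12),("plate",12),("weigh_top",68),("rail_left",12),("rail_right",12),("lane",0),("lantern",0),("lighthouse",0),("parrot",0),("tape",0),("pot",0),("fish",0)]:
  for c in ("top","side"):
    for r in env.place_of(t,c)[:3]:
        print(t,c,round(r["conf"],2),np.array(r["pixel"]),onz(c,r["pixel"],z))
print(env.sense()["time"])
E
```

```text
carton top 0.87 [452.4 264.2] [ 540.9 -228.    12. ]
carton top 0.34 [250.1 235.1] [606.7 220.9  12. ]
carton side 0.97 [344.5 201.4] [ 540.  -231.6   12. ]
plate top 0.91 [333.4 262.4] [545.5  36.1  12. ]
plate side 0.93 [341.6 256.1] [537.3  35.2  12. ]
plate side 0.56 [373.1 253.1] [463.5  17.   12. ]
weigh_top top 0.72 [227.4 321.5] [420.4 260.2  68. ]
weigh_top top 0.7 [168.8 264.5] [539.2 384.8  68. ]
weigh_top top 0.67 [178.1 173.5] [733.7 369.9  68. ]
weigh_top side 0.8 [332.9 334.6] [540.8 368.   68. ]
weigh_top side 0.56 [308.3 279.3] [599.7 206.4  68. ]
weigh_top side 0.49 [399.1 295.2] [417. 245.  68.]
rail_left top 0.71 [338.6 298.8] [465.5  25.2  12. ]
rail_left side 0.9 [373.3 255. ] [463.1  25.   12. ]
rail_right top 0.86 [341.1 230.4] [616.8  18.4  12. ]
rail_right side 0.77 [310.8 249.9] [611.6  14.5  12. ]
lane top 0.63 [372.4 266.4] [537.  -51.7   0. ]
lane top 0.44 [337.9 299. ] [464.8  26.1   0. ]
lane side 0.77 [345.7 240. ] [530.4 -54.3   0. ]
lantern top 0.55 [379.  179.4] [734.8 -69.7   0. ]
lantern side 0.63 [270.  233.4] [722.8 -70.8   0. ]
lighthouse top 0.64 [323.5 175.8] [743.3  56.7   0. ]
lighthouse top 0.21 [343.4 329.4] [398.1  14.5   0. ]
lighthouse side 0.89 [252.5 262.2] [744.9  58.6   0. ]
lighthouse side 0.54 [338.9 256.8] [544.  21.   0.]
parrot top 0.83 [449.7 183.1] [ 726.1 -230.8    0. ]
parrot side 0.55 [307.1 276. ] [612.4 103.2   0. ]
parrot side 0.28 [338.8 256.4] [544.3  19.3   0. ]
tape top 0.61 [262.4 174.4] [746.7 195.6   0. ]
tape side 0.9 [241.9 299.4] [743.5 197.4   0. ]
pot top 0.88 [399.7 337.4] [ 380.3 -109.7    0. ]
pot side 0.57 [405.8 231.1] [ 378.6 -108.     0. ]
fish top 0.69 [344.9 327.9] [401.4  11.1   0. ]
fish side 0.6 [400.6 255.3] [397.2   3.6   0. ]
1.35
```

View pics/top0.png

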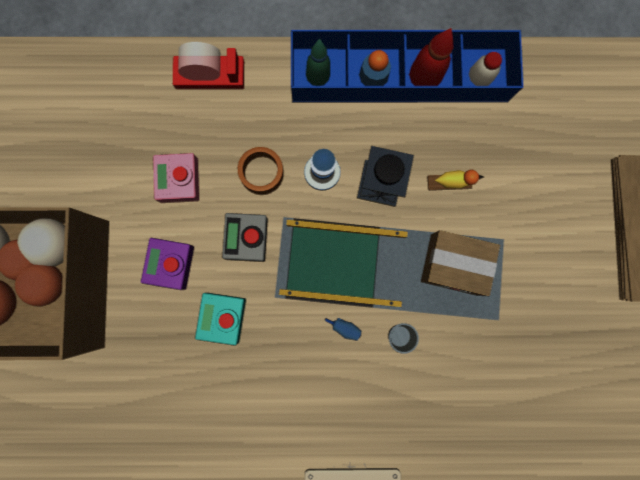

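View pics/side0.png

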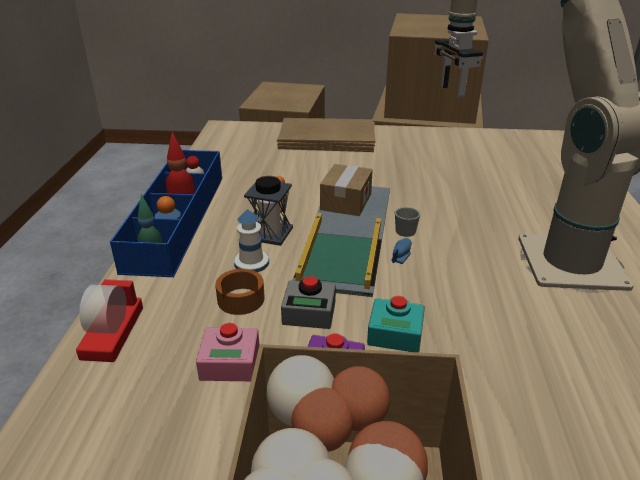

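The top view shows the lane running from right to left (along world +y). The carton is at (462,263), the green plate at (333,262) and the grey terminal at (245,237) with its red button at (252,236). The pink, purple and turquoise terminals are look-alikes. Next I'll fit the geometry accurately.

```bash
cat >> h.py <<'E'
from scipy.optimize import minimize
from scipy.spatial.transform import Rotation as Ro
def proj(cam,P):
    i=env.camera_info(cam);R=cv2.Rodrigues(np.array(i["rotation"],float))[0]
    p=(np.atleast_2d(P)-np.array(i["origin"]))@R;p=p*[1,-1,-1];p=p@np.array(i["K"]).T
    return p[:,:2]/p[:,2:]
def box(x,y,a,L=130,W=110,H=80,z0=12):
    c,s=np.cos(a),np.sin(a)
    return np.array([[x+c*u*L/2-s*v*W/2,y+s*u*L/2+c*v*W/2,z0+h*H] for u in(-1,1) for v in(-1,1) for h in(0,1)])
def carton(x0,cams=("top","side")):
    """fit box pose (x,y,yaw) to outlines in the cameras; returns pose and mean IoU"""
    ms={}
    for c in cams:
        env.get_image(c);r=env.outline_of("carton",c)
        r=[q for q in r if np.hypot(*(proj(c,[x0[0],x0[1],50])[0]-[(q["bbox"][0]+q["bbox"][2])/2,(q["bbox"][1]+q["bbox"][3])/2]))<40]
        if r: ms[c]=cv2.resize(r[0]["region"].astype(np.uint8),None,fx=4,fy=4,interpolation=cv2.INTER_NEAREST)
    def f(p):
        t=0
        for c,m in ms.items():
            h=cv2.convexHull((proj(c,box(p[0],p[1],p[2]))*4+2).astype(np.float32)).astype(np.int32)
            g=np.zeros_like(m);cv2.fillConvexPoly(g,h,1)
            t+=1-(g&m).sum()/max((g|m).sum(),1)
        return t/max(len(ms),1)
    S=np.array([x0+np.array(d) for d in [(0,0,0),(12,0,0),(0,12,0),(0,0,.15)]])
    b=minimize(f,x0,method="Nelder-Mead",options=dict(initial_simplex=S,xatol=.05,fatol=1e-5))
    return b.x,1-b.fun,list(ms)
E
python3 - <<'E'
from h import *
np.set_printoptions(precision=3,suppress=True)
im=cv2.imread("pics/top0.png");hsv=cv2.cvtColor(im,cv2.COLOR_BGR2HSV)
g=cv2.inRange(hsv,(60,60,30),(95,255,140));g[:215]=0;g[310:]=0;g[:,:285]=0;g[:,385:]=0
ys,xs=np.nonzero(g);W=np.array([onz("top",p,12)[:2] for p in zip(xs,ys)])
r=cv2.minAreaRect(W.astype(np.float32));print("plate",r,cv2.boxPoints(r))
yl=cv2.inRange(hsv,(18,110,90),(32,255,255));yl[:,420:]=0;yl[:,:285]=0;yl[:215]=0;yl[310:]=0
n,lab,st,ce=cv2.connectedComponentsWithStats(yl)
for k in range(1,n):
    if st[k,4]<80: continue
    ys,xs=np.nonzero(lab==k);r=cv2.minAreaRect(np.array([onz("top",p,37)[:2] for p in zip(xs,ys)]).astype(np.float32));print("rail",r)
rd=cv2.inRange(hsv,(0,150,120),(8,255,255));rd[:,:240]=0;rd[:,270:]=0;rd[:220]=0;rd[260:]=0
M=cv2.moments(rd,True);p=(M["m10"]/M["m00"],M["m01"]/M["m00"]);print("button",p,onz("top",p,68))
for c in("top",),("side",),("top","side"):print(c,carton(np.array([541,-229,1.5]),c))
s=env.sense();R=Ro.from_rotvec(s["ee_rot"]).as_matrix();print(R,s["time"])
E
```

```text
Traceback (most recent call last):
  File "h.py", line 7, in onz
    o,d=ray(cam,px);return o+d*(z-o[2])/d[2]
        ~~~^^^^^^^^
  File "h.py", line 4, in ray
    i=env.camera_info(cam);K=np.array(i["K"]);R=cv2.Rodrigues(np.array(i["rotation"],float))[0];o=np.array(i["origin"])
ValueError: time passes only in moves, steps and waits
```

```bash
sed -i 's/env\.camera_info(cam)/info(cam)/' h.py; sed -i '2a import functools\n@functools.lru_cache(None)\ndef info(cam): return env.camera_info(cam)' h.py
cat > m.py <<'E'
from h import *
np.set_printoptions(precision=3,suppress=True)
im=cv2.imread("pics/top0.png");hsv=cv2.cvtColor(im,cv2.COLOR_BGR2HSV)
g=cv2.inRange(hsv,(60,60,30),(95,255,140));g[:215]=0;g[310:]=0;g[:,:285]=0;g[:,385:]=0
ys,xs=np.nonzero(g);W=np.array([onz("top",p,12)[:2] for p in zip(xs,ys)])
r=cv2.minAreaRect(W.astype(np.float32));print("plate",r)
yl=cv2.inRange(hsv,(18,110,90),(32,255,255));yl[:,420:]=0;yl[:,:285]=0;yl[:215]=0;yl[310:]=0
n,lab,st,ce=cv2.connectedComponentsWithStats(yl)
for k in range(1,n):
    if st[k,4]<80: continue
    ys,xs=np.nonzero(lab==k);r=cv2.minAreaRect(np.array([onz("top",p,37)[:2] for p in zip(xs,ys)]).astype(np.float32));print("rail",r)
rd=cv2.inRange(hsv,(0,150,120),(8,255,255));rd[:,:240]=0;rd[:,270:]=0;rd[:220]=0;rd[260:]=0
M=cv2.moments(rd,True);p=(M["m10"]/M["m00"],M["m01"]/M["m00"]);print("button",p,onz("top",p,68))
for c in("top",),("side",),("top","side"):print(c,carton(np.array([541,-229,1.5]),c))
s=env.sense();R=Ro.from_rotvec(s["ee_rot"]).as_matrix();print(R,s["time"])
E
python3 m.py
```

```text
plate ((547.0498046875, 38.06328582763672), (192.00772094726562, 137.99905395507812), 84.0867691040039)
rail ((619.4955444335938, 7.3011322021484375), (263.6204833984375, 12.25238037109375), 84.135498046875)
rail ((467.7410583496094, 17.33208465576172), (251.56716918945312, 12.355058670043945), 84.09195709228516)
button (251.0875, 235.5875) [599.877 212.636  68.   ]
('top',) (array([ 540.314, -230.954,    1.343]), np.float64(0.9566432896145183), ['top'])
('side',) (array([ 537.113, -229.72 ,    1.358]), np.float64(0.9549237742068397), ['side'])
('top', 'side') (array([ 538.707, -231.064,    1.326]), np.float64(0.9493687299948075), ['top', 'side'])
[[ 0.936  0.352  0.   ]
 [ 0.352 -0.936 -0.   ]
 [ 0.     0.    -1.   ]] 1.75
```

Fit: the lane points at about 84.2° in the world, with the plate centre at (546.6, 37.8). The carton sits about 20 mm to the right of the centre line and is turned about −7°. I'll first push it sideways from its right with two spread fingers, which squares and centres it.

Request:
servo_tool(series=[0.0573, 0.0526, 0, -0.021, 0.0573, 0.0526, 0, -0.021, 0.0573, 0.0526, 0, -0.021, 0.0573, 0.0526, 0, -0.021, 0.0573, 0.0526, 0, -0.021, 0.0573, 0.0526, 0, -0.021, 0.0573, 0.0526, 0, -0.021, 0.0573, 0.0526, 0, -0.021, 0.0573, 0.0526, 0, -0.021, 0.0573, 0.0526, 0, -0.021, 0.0573, 0.0526, 0, -0.021, 0.0573, 0.0526, 0, -0.021, 0.0573, 0.0526, 0, -0.021, 0.0573, 0.0526, 0, -0.021, 0, 0, 0, 0, 0, 0, 0, 0, 0, 0, 0, 0], hand=-0.2)

```text
time: 3.17
eef_pos: [629.4, -240.7, 205.2]
ee_rot: [3.137, -0.16, -0.002]
contact_force: [-0.5, -0.6, 0.1]
opening: 0.601
grasp_force: 0.0
```

Request:
servo_tool(series=[0, 0, -0.07, 0, 0, 0, -0.07, 0, 0, 0, -0.07, 0, 0, 0, -0.07, 0, 0, 0, -0.04, 0, 0, 0, -0.03, 0, 0, 0, 0, 0, 0, 0, 0, 0])

```text
time: 3.83
eef_pos: [628.4, -242.1, 30.2]
ee_rot: [3.137, -0.164, -0.003]
contact_force: [0.3, 0.4, 0.3]
opening: 0.601
grasp_force: 0.0
```

```bash
python3 - <<'E'
from h import *
s=env.sense();print(s["eef_pos"],s["contact_force"],s["opening"]);save("top","top1")
im=cv2.imread("pics/top1.png")[140:340,280:540];cv2.imwrite("pics/top1c.png",cv2.resize(im,None,fx=3,fy=3))
E
```

```text
[ 628.43689808 -242.09102602   30.23930794] [0.26644166 0.36109532 0.25803248] 0.600858546717195
```

View pics/top1c.png

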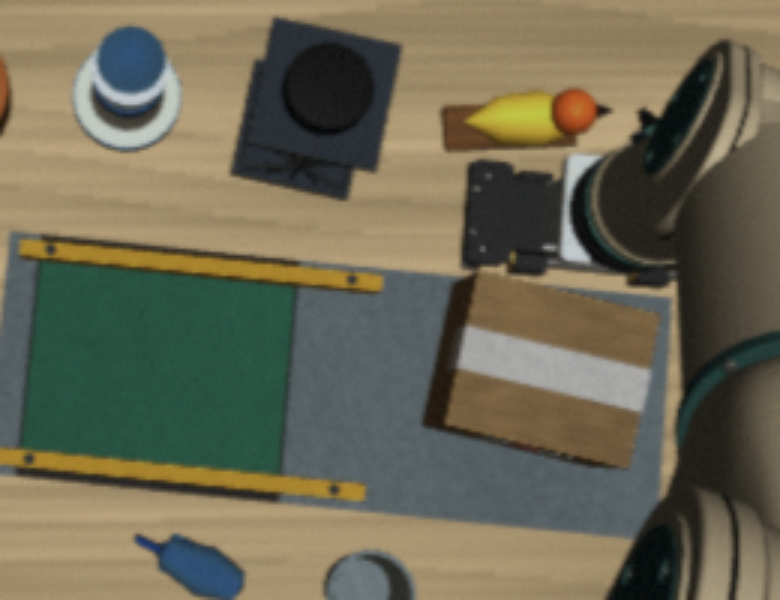

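Fingers are down beside the carton's right side with a clear gap. The carton (crop pixel ~550,370) is still turned, and nothing else is near. Now a slow sideways push.

Request:
servo_tool(series=[-0.0076, 0.0008, 0, 0, -0.0076, 0.0008, 0, 0, -0.0076, 0.0008, 0, 0, -0.0076, 0.0008, 0, 0, -0.0076, 0.0008, 0, 0, -0.0076, 0.0008, 0, 0, -0.0076, 0.0008, 0, 0, -0.0076, 0.0008, 0, 0, -0.0076, 0.0008, 0, 0, -0.0076, 0.0008, 0, 0, 0, 0, 0, 0, 0, 0, 0, 0])

```text
time: 4.88
eef_pos: [591.6, -236.2, 30.6]
ee_rot: [3.138, -0.16, -0.001]
contact_force: [1.7, 0.8, 1.6]
opening: 0.6
grasp_force: 1.0
```

```bash
cat >> h.py <<'E'
U=np.array([np.cos(1.469),np.sin(1.469)]);V=np.array([-U[1],U[0]]);O=np.array([546.6,37.8])-95*U
def lane(p): d=np.asarray(p)[:2]-O;return np.array([d@U,d@V])
def report(g):
    s=env.sense();a=Ro.from_rotvec(s["ee_rot"]).as_matrix()[:,1]
    print("tcp lane",lane(s["eef_pos"]).round(1),"z",round(s["eef_pos"][2],1),"tooly",round(np.degrees(np.arctan2(a[1],a[0])),1),"F",np.round(s["contact_force"],1),s["time"])
    for cams in(("top",),("side",)):
        try:
            p,q,_=carton(np.array(g,float),cams);print(cams,"carton lane",lane(p).round(1),"yaw deg",round(np.degrees(p[2]-1.469),1),"iou",round(q,3),p.round(2))
        except Exception as e: print(cams,e)
E
python3 -c "
from h import *
report([533,-230,1.45])"
```

```text
tcp lane [-173.   -72.7] z 30.6 tooly -95.8 F [1.7 0.8 1.6] 4.8833
('top',) carton lane [-177.5   -3.2] yaw deg -1.6 iou 0.855 [ 522.1  -233.66    1.44]
('side',) carton lane [-177.6   -3.1] yaw deg -3.1 iou 0.953 [ 521.98 -233.66    1.42]
```

Request:
servo_tool(series=[-0.003, 0.0003, 0, 0, -0.003, 0.0003, 0, 0, 0, 0, 0, 0, 0, 0, 0, 0, 0.02, -0.002, 0, 0, 0.04, -0.004, 0, 0, 0.04, -0.004, 0, 0, 0, 0, 0.08, 0, 0, 0, 0.08, 0, 0, 0, 0.08, 0, 0, 0, 0.08, 0, 0, 0, 0, 0])

```text
time: 6.08
eef_pos: [642.2, -243.8, 198.9]
ee_rot: [3.132, -0.161, 0.017]
contact_force: [1.3, -1.0, 0.7]
opening: 0.601
grasp_force: 0.0
```

```bash
python3 -c "
from h import *
report([522,-233,1.45])
save('top','top2');cv2.imwrite('pics/top2c.png',cv2.resize(cv2.imread('pics/top2.png')[140:340,280:540],None,fx=3,fy=3))"
```

```text
tcp lane [-175.4 -123.8] z 198.9 tooly -95.9 F [ 1.3 -1.   0.7] 6.0833
('top',) carton lane [-179.9   -4.3] yaw deg -1.8 iou 0.958 [ 522.97 -236.12    1.44]
('side',) carton lane [-176.9   -3. ] yaw deg -1.1 iou 1.0 [ 522.   -233.      1.45]
```

View pics/top2c.png

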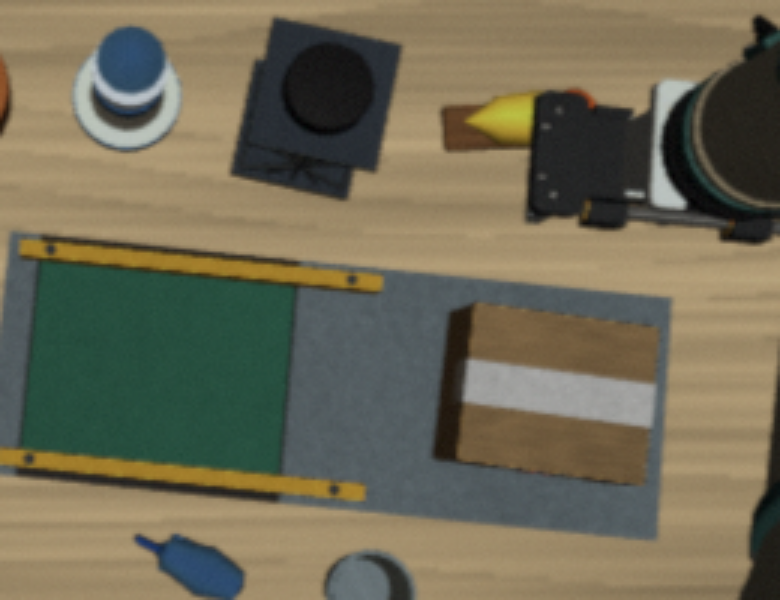

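The carton is now nearly straight, with its centre about 3.5 mm to the right of the centre line (crop ~550,395), and nothing else has moved. Next I go behind it, turned 90°.

Request:
servo_tool(series=[-0.0202, -0.0157, 0, 0.077, -0.0202, -0.0157, 0, 0.077, -0.0202, -0.0157, 0, 0.077, -0.0202, -0.0157, 0, 0.077, -0.0202, -0.0157, 0, 0.077, -0.0202, -0.0157, 0, 0.077, -0.0202, -0.0157, 0, 0.077, -0.0202, -0.0157, 0, 0.077, -0.0202, -0.0157, 0, 0.077, -0.0202, -0.0157, 0, 0.077, -0.0202, -0.0157, 0, 0.077, -0.0202, -0.0157, 0, 0.077, -0.0202, -0.0157, 0, 0.077, 0, 0, 0, 0, 0, 0, 0, 0, 0, 0, 0, 0])

```text
time: 7.67
eef_pos: [507.9, -342.0, 189.6]
ee_rot: [-2.332, -2.103, -0.001]
contact_force: [0.3, 0.8, 0.2]
opening: 0.599
grasp_force: 0.0
```

```bash
python3 -c "
from h import *
report([522,-233,1.42])"
```

```text
tcp lane [-2.868e+02 -1.000e-01] z 189.6 tooly -5.9 F [0.3 0.8 0.2] 7.6667
('top',) carton lane [-178.5   -4.6] yaw deg -2.2 iou 0.978 [ 523.43 -234.74    1.43]
('side',) carton lane [-178.    -0.9] yaw deg -2.0 iou 0.972 [ 519.72 -233.83    1.43]
```

Request:
servo_tool(series=[0.002, 0, -0.07, 0, 0.002, 0, -0.07, 0, 0, 0, -0.07, 0, 0, 0, -0.07, 0, 0, 0, -0.03, 0, 0, 0, -0.01, 0, 0, 0, 0, 0, 0.001, 0.01, 0, 0, 0.001, 0.01, 0, 0, 0.001, 0.01, 0, 0, 0.001, 0.01, 0, 0, 0.001, 0.01, 0, 0, 0.001, 0.01, 0, 0, 0.001, 0.01, 0, 0, 0.001, 0.01, 0, 0, 0.001, 0.01, 0, 0, 0.001, 0.01, 0, 0, 0, 0, 0, 0])

```text
time: 9.37
eef_pos: [515.0, -292.4, 30.8]
ee_rot: [2.329, 2.108, 0.0]
contact_force: [0.4, -2.1, 1.3]
opening: 0.6
grasp_force: 0.9
```

Request:
servo_tool(series=[0.001, 0.01, 0, 0, 0.001, 0.01, 0, 0, 0.001, 0.01, 0, 0, 0.001, 0.01, 0, 0, 0.001, 0.01, 0, 0, 0, 0, 0, 0, 0, 0, 0, 0])

```text
time: 9.95
eef_pos: [517.1, -267.2, 30.4]
ee_rot: [-2.329, -2.107, -0.0]
contact_force: [0.7, -1.6, 1.3]
opening: 0.602
grasp_force: 0.6
```

```bash
python3 -c "
from h import *
report([526,-195,1.46])
save('top','top3');cv2.imwrite('pics/top3c.png',cv2.resize(cv2.imread('pics/top3.png')[140:340,280:540],None,fx=3,fy=3))"
```

```text
tcp lane [-211.5   -1.7] z 30.4 tooly -5.7 F [ 0.7 -1.6  1.3] 9.95
('top',) carton lane [-137.8   -1.6] yaw deg 0.5 iou 0.93 [ 524.5  -193.98    1.48]
('side',) carton lane [-139.     1.7] yaw deg 0.9 iou 0.975 [ 521.09 -194.79    1.48]
```

View pics/top3c.png

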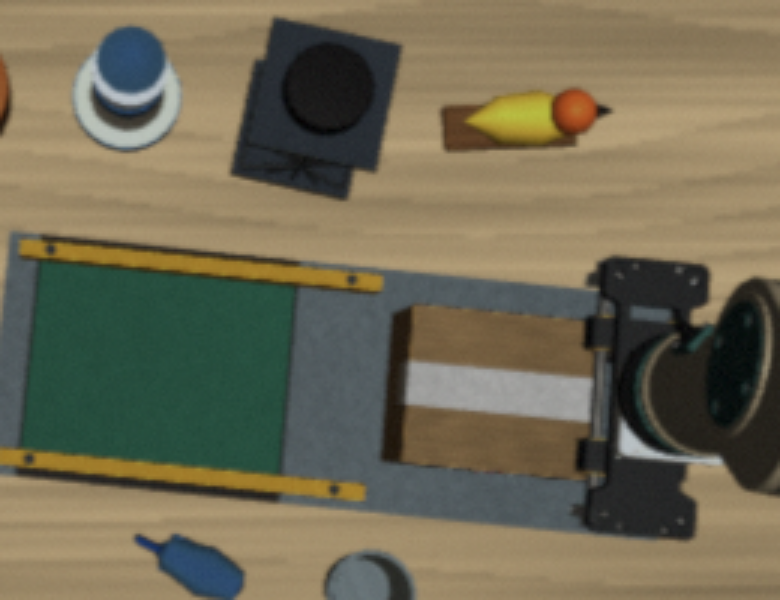

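The carton is straight and centred at the rail mouth (crop ~490,390), with both fingers behind it. I'll keep pushing.

Request:
servo_tool(series=[0.001, 0.01, 0, 0, 0.001, 0.01, 0, 0, 0.001, 0.01, 0, 0, 0.001, 0.01, 0, 0, 0.001, 0.01, 0, 0, 0.001, 0.01, 0, 0, 0.001, 0.01, 0, 0, 0.001, 0.01, 0, 0, 0.001, 0.01, 0, 0, 0.001, 0.01, 0, 0, 0.001, 0.01, 0, 0, 0.001, 0.01, 0, 0, 0.001, 0.01, 0, 0, 0.001, 0.01, 0, 0, 0.001, 0.01, 0, 0, 0.001, 0.01, 0, 0, 0, 0, 0, 0])

```text
time: 11.62
eef_pos: [525.5, -186.1, 30.5]
ee_rot: [-2.328, -2.109, -0.001]
contact_force: [-0.1, 1.0, 0.1]
opening: 0.603
grasp_force: 0.0
```

```bash
python3 -c "
from h import *
report([532.6,-114,1.47])"
```

```text
tcp lane [-129.8   -1.8] z 30.5 tooly -5.7 F [-0.1  1.   0.1] 11.6167
('top',) carton lane [-52.   -1.6] yaw deg 0.3 iou 0.894 [ 533.29 -108.65    1.48]
('side',) carton lane [-55.9   1.9] yaw deg 0.1 iou 0.978 [ 529.34 -112.15    1.47]
```

Request:
servo_tool(series=[0.001, 0.01, 0, 0, 0.001, 0.01, 0, 0, 0.001, 0.01, 0, 0, 0.001, 0.01, 0, 0, 0.001, 0.01, 0, 0, 0.001, 0.01, 0, 0, 0.001, 0.01, 0, 0, 0.001, 0.01, 0, 0, 0.001, 0.01, 0, 0, 0.001, 0.01, 0, 0, 0.001, 0.01, 0, 0, 0.001, 0.01, 0, 0, 0.001, 0.01, 0, 0, 0.001, 0.01, 0, 0, 0.001, 0.01, 0, 0, 0.001, 0.01, 0, 0, 0.001, 0.01, 0, 0, 0.001, 0.01, 0, 0, 0, 0, 0, 0])

```text
time: 13.4
eef_pos: [534.4, -96.1, 30.5]
ee_rot: [-2.328, -2.108, -0.001]
contact_force: [1.0, -0.4, 1.1]
opening: 0.6
grasp_force: 0.5
```

```bash
python3 -c "
from h import *
report([541,-20,1.47])"
```

```text
tcp lane [-39.5  -1.5] z 30.5 tooly -5.7 F [ 1.  -0.4  1.1] 13.4
('top',) carton lane [36.9 -0.3] yaw deg 0.1 iou 1.0 [541.   -20.     1.47]
('side',) carton lane [33.5  2.9] yaw deg 0.9 iou 0.973 [537.5  -23.08   1.48]
```

Request:
servo_tool(series=[0.001, 0.01, 0, 0, 0.001, 0.01, 0, 0, 0.001, 0.01, 0, 0, 0.001, 0.01, 0, 0, 0.001, 0.01, 0, 0, 0.001, 0.01, 0, 0, 0.001, 0.01, 0, 0, 0.001, 0.01, 0, 0, 0.001, 0.01, 0, 0, 0.001, 0.01, 0, 0, 0.0005, 0.005, 0, 0, 0.0005, 0.005, 0, 0, 0.0003, 0.003, 0, 0, 0, 0, 0, 0, 0, 0, 0, 0, -0.002, -0.02, 0, 0, -0.004, -0.04, 0, 0, 0, 0, 0, 0])

```text
time: 15.1
eef_pos: [536.4, -76.1, 30.6]
ee_rot: [2.334, 2.1, -0.003]
contact_force: [-0.3, -0.5, -0.6]
opening: 0.599
grasp_force: 0.0
```

```bash
python3 -c "
from h import *
report([546,35,1.48])
save('top','top4');cv2.imwrite('pics/top4c.png',cv2.resize(cv2.imread('pics/top4.png')[140:340,210:470],None,fx=3,fy=3))"
```

```text
tcp lane [-19.3  -1.5] z 30.6 tooly -6.0 F [-0.3 -0.5 -0.6] 15.1
('top',) carton lane [89.  -1.8] yaw deg -0.1 iou 0.975 [547.75  31.7    1.47]
('side',) carton lane [88.3  1.5] yaw deg 0.8 iou 0.957 [544.4   31.25   1.48]
```

View pics/top4c.png

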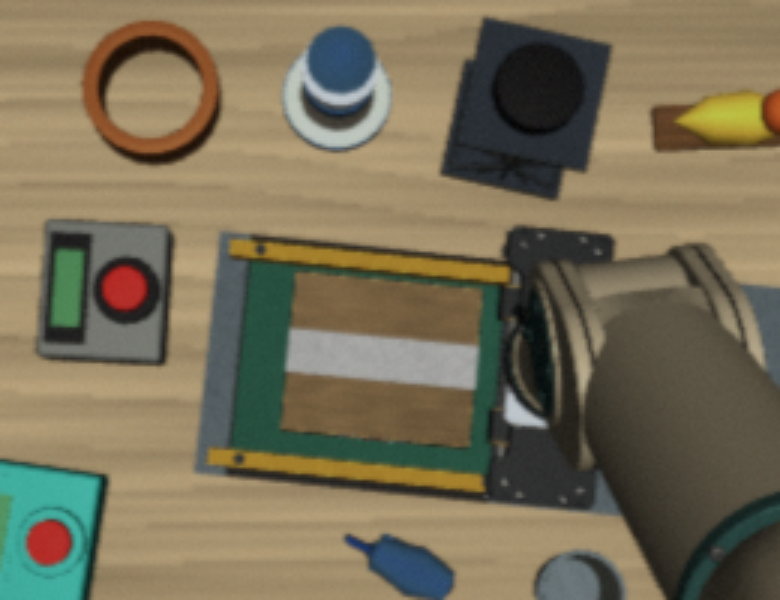

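The carton stands straight on the plate, about 6 mm short of its centre and clear of both rails (crop ~382,358). The red button on the grey terminal is at crop (126,289). Now I rise, close the fingers and move over the button.

Request:
servo_tool(series=[0, 0, 0.07, 0, 0, 0, 0.07, 0, 0, 0, 0.07, 0, 0, 0, 0.07, 0, 0, 0, 0.07, 0, 0.016, 0.0715, 0, 0, 0.016, 0.0715, 0, 0, 0.016, 0.0715, 0, 0, 0.016, 0.0715, 0, 0, 0.016, 0.0715, 0, 0, 0.016, 0.0715, 0, 0, 0.016, 0.0715, 0, 0, 0.016, 0.0715, 0, 0, 0, 0, 0, 0, 0, 0, 0, 0, 0, 0, 0, 0], hand=1)

```text
time: 16.68
eef_pos: [600.2, 214.4, 205.1]
ee_rot: [2.329, 2.108, -0.002]
contact_force: [0.1, -0.4, -0.0]
opening: 0.008
grasp_force: 0.0
```

```bash
python3 -c "
from h import *
report([546,32,1.47])
p0=env.sense();T=np.array(env.camera_info('wrist')['tool_from_camera']);K=np.array(env.camera_info('wrist')['K'])
im=save('wrist','w1')
R=Ro.from_rotvec(p0['ee_rot']).as_matrix()
for r in env.place_of('weigh_top','wrist')[:4]:
    d=np.array(r['pixel'])-K[:2,2];rr=np.hypot(*d);t=rr/K[0,0];v=np.array([np.sin(t)*d[0]/rr,-np.sin(t)*d[1]/rr,-np.cos(t)])
    o=R@T[:3,3]+p0['eef_pos'];w=R@T[:3,:3]@v;print(r['conf'],r['pixel'],o+w*(68-o[2])/w[2])
for r in env.place_of('weigh_top','side')[:4]: print(r['conf'],onz('side',r['pixel'],68))
"
```

```text
tcp lane [276.1 -35.4] z 205.1 tooly -5.7 F [ 0.1 -0.4 -0. ] 16.6833
('top',) carton lane [90.  -2.2] yaw deg 0.3 iou 0.967 [548.26  32.6    1.48]
('side',) carton lane [87.3  1.1] yaw deg 2.0 iou 0.943 [544.71  30.29   1.5 ]
0.98 [320.5, 234.7] [600.93112337 210.99012713  68.        ]
0.93 [228.0, 49.8] [538.5439028  382.33934675  68.        ]
0.64 [451.0, 50.2] [731.12565419 366.00186816  68.        ]
0.74 [541.47045863 375.43392275  68.        ]
0.62 [733.61009646 362.25390769  68.        ]
0.61 [422.20792789 256.04625582  68.        ]
0.46 [604.12188926 191.83051814  68.        ]
```

View pics/w1.png

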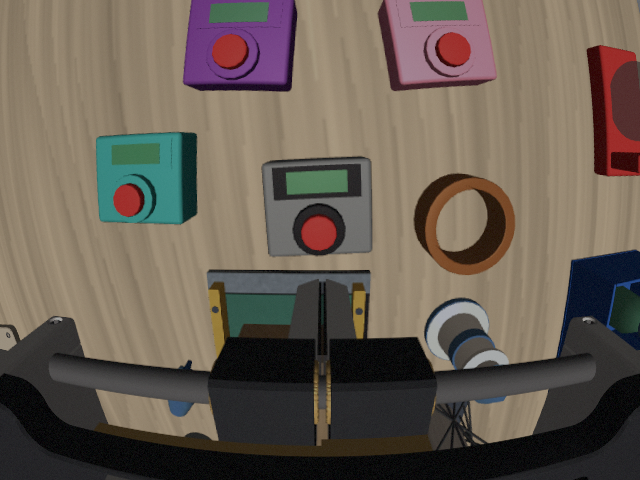

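The wrist view shows the grey terminal's button at (320,234), which puts it at world (601, 211). Going down to just above it.

Request:
servo_tool(series=[0.001, -0.007, -0.06, 0, 0, 0, -0.06, 0, 0, 0, -0.06, 0, 0, 0, -0.05, 0, 0, 0, -0.026, 0, 0, 0, 0, 0, 0, 0, 0, 0])

```text
time: 17.62
eef_pos: [601.5, 211.0, 77.6]
ee_rot: [-2.33, -2.107, 0.0]
contact_force: [0.6, 0.5, -0.0]
opening: 0.003
grasp_force: 0.0
```

Request:
servo_tool(series=[0, 0, -0.012, 0, 0, 0, -0.006, 0, 0, 0, -0.006, 0, 0, 0, -0.006, 0, 0, 0, -0.003, 0, 0, 0, 0, 0, 0, 0, 0, 0])

```text
time: 18.2
eef_pos: [603.2, 211.8, 65.8]
ee_rot: [2.329, 2.105, 0.007]
contact_force: [-5.0, -1.6, 25.4]
opening: 0.008
grasp_force: 12.7
```

```bash
python3 -c "
from h import *
print(env.sense()['contact_force'],env.sense()['eef_pos'])
save('side','s2')
a=cv2.imread('pics/side0.png')[255:345,260:360];b=cv2.imread('pics/s2.png')[255:345,260:360]
cv2.imwrite('pics/s2c.png',cv2.resize(np.hstack([a,b]),None,fx=4,fy=4,interpolation=cv2.INTER_CUBIC))"
```

```text
[-4.99600166 -1.6000695  25.39288005] [603.18075507 211.77740901  65.79733208]
```

View pics/s2c.png

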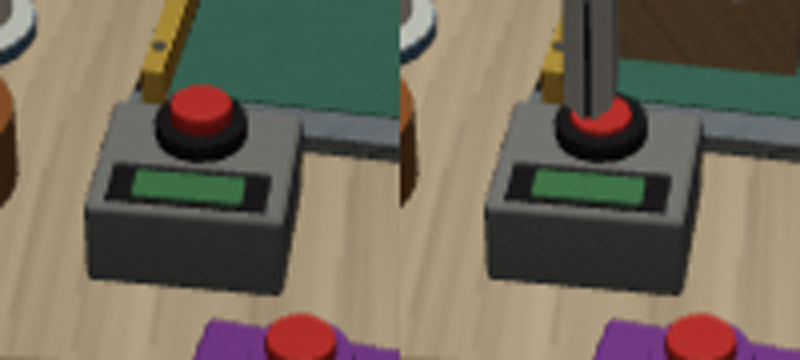

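The picture (right half) shows the button well down, but the closed fingertips sit towards its far edge. I'll release, shift a few mm and press again to be sure.

Request:
servo_tool(series=[0, 0, 0.02, 0, 0, 0, 0.02, 0, 0, 0, 0, 0, -0.006, 0.01, 0, 0, 0, 0, 0, 0, 0, 0, 0, 0])

```text
time: 18.75
eef_pos: [597.3, 216.6, 80.1]
ee_rot: [-2.328, -2.108, 0.002]
contact_force: [0.6, -0.4, 0.2]
opening: 0.005
grasp_force: 0.0
```

Request:
servo_tool(series=[0, 0, -0.02, 0, 0, 0, -0.006, 0, 0, 0, -0.006, 0, 0, 0, -0.006, 0, 0, 0, -0.004, 0, 0, 0, 0, 0, 0, 0, 0, 0])

```text
time: 19.33
eef_pos: [598.7, 216.5, 65.4]
ee_rot: [2.33, 2.106, 0.002]
contact_force: [-10.2, -3.7, 39.8]
opening: 0.007
grasp_force: 20.3
```

```bash
python3 -c "
from h import *
print(env.sense()['contact_force'],env.sense()['eef_pos'])
save('side','s3')
a=cv2.imread('pics/s2.png')[265:325,280:345];b=cv2.imread('pics/s3.png')[265:325,280:345]
cv2.imwrite('pics/s3c.png',cv2.resize(np.hstack([a,b]),None,fx=6,fy=6,interpolation=cv2.INTER_CUBIC))"
```

```text
[-10.21339307  -3.69240983  39.7766807 ] [598.68729673 216.49879822  65.42672252]
```

View pics/s3c.png

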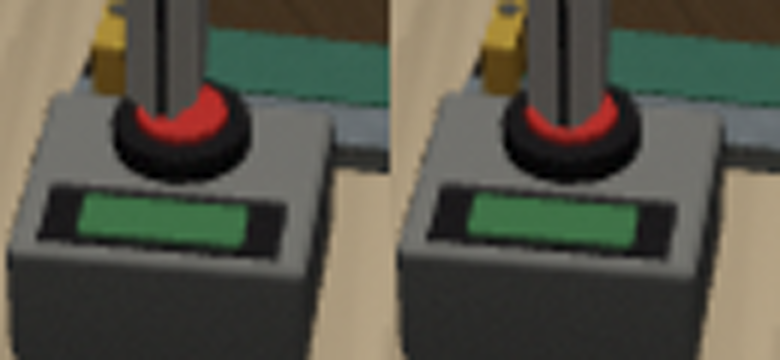

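Now the fingertips are centred and the button is fully down in its bezel. I'll release it and retreat.

Request:
servo_tool(series=[0, 0, 0.02, 0, 0, 0, 0.06, 0, 0, 0, 0.07, 0, 0, 0, 0.07, 0, 0, 0, 0.07, 0, 0, 0, 0, 0, 0, 0, 0, 0, 0, 0, 0, 0])

```text
time: 20.05
eef_pos: [597.6, 215.5, 203.7]
ee_rot: [-2.33, -2.106, 0.003]
contact_force: [-0.2, 0.3, -0.3]
opening: 0.005
grasp_force: 0.0
```

```bash
python3 -c "
from h import *
report([546.5,31,1.48])
save('side','s4');cv2.imwrite('pics/s4c.png',cv2.resize(cv2.imread('pics/s4.png')[150:350,200:460],None,fx=3,fy=3))"
```

```text
tcp lane [276.9 -32.6] z 203.7 tooly -5.8 F [-0.2  0.3 -0.3] 20.05
('top',) carton lane [89.1 -1.8] yaw deg 0.3 iou 0.974 [547.76  31.74   1.47]
('side',) carton lane [89.9  1.9] yaw deg 0.1 iou 0.974 [544.22  32.88   1.47]
```

View pics/s4c.png

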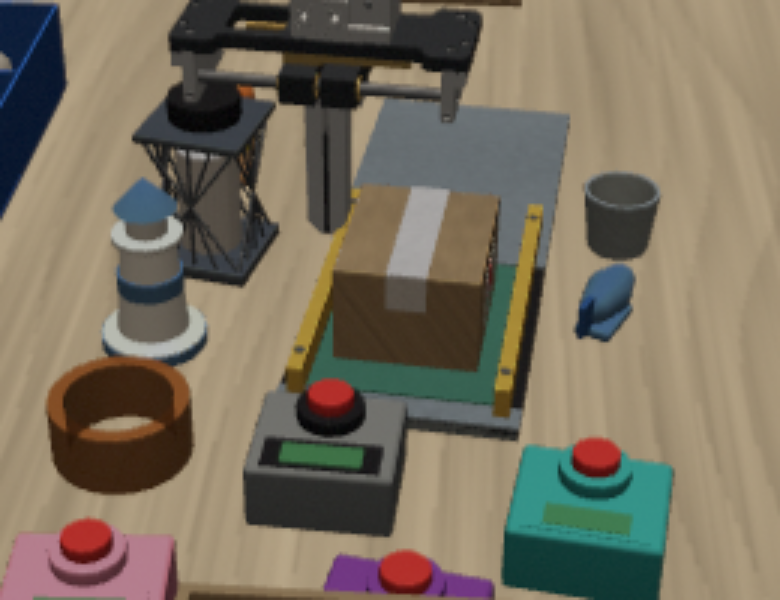

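The carton is straight on the plate (crop ~415,280) between the rails, the button is up again (330,397), all the bystanders are in place and the gripper is clear. Handing in.

```bash
python3 -c "
from bench import env
print(env.hand_in())"
```

```text
the job is handed in; nothing more can be done
None
```

I pushed the carton straight onto the green plate, about 6 mm short of its centre along the lane and within about 2 mm across. I then pressed the grey terminal's red button fully down and released it (pressed twice, as the first press was off-centre), and handed in at about 20 s; the hand-in returned no verdict.

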